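# Seal the specimen dry box

## Task

Close the specimen dry box: lay its lid loosely on the gasket, then press the lid down one corner at a time, each corner fully home, until it sits flat all round. Then turn the clamp knob at the end of the box clockwise until its tongue points straight over the lid, and let go. Leave the other things on the bench where they are.

Things in the scene. Friction and masses are not known exactly. Their poses are not given: they have to be found in the camera images.
- dry_box: Grey open-topped plastic box, fixed to the bench, 140 mm (its x) x 180 mm (its y) at the rim. Origin: centre of its underside on the bench, z up. The opening is 110 (x) x 150 (y) mm, the rim's top at 80 mm. Beyond its -y end, on its centre line 122 mm from the origin, stands the 22 mm thick clamp post.
- gasket (a point): Centre of the opening, level with the top of the black rubber strip on the rim, 82 mm above the bench. In each rim corner (62.5 mm along x, 82.5 mm along y from the centre) a 14 mm square rubber cushion stands 7 mm above the strip; each yields down to the strip under about 9 N and stays where it has been pushed.
- lid: Loose grey lid, about 0.3 kg, plate 140 (x) x 180 (y) x 6 mm. Origin: centre of the plate's underside, z up. A locating rib below, 102 x 142 mm outside, 10 mm deep (the lid first stands on it), drops into the opening with 4 mm play a side, lid y along box y; a half turn makes no difference. Loose on the cushions the origin is 89 mm above the bench, sealed 82 mm.
- lid_handle (a point): Point to grip on the black block handle in the middle of the lid, 25 mm above the lid's origin. The block is 14 mm thick (lid x), 74 mm long (lid y), its top 34 mm above the origin. Pressing here would take over 36 N to seal the lid; a corner takes about 11 N. Pressing one corner may lift the opposite one until that is pressed too.
- clamp (a joint): Angle of the clamp's steel tongue and knob, rad, growing clockwise seen from above: 0 = tongue along the box's -x, clear of the lid; stop at 1.57 = along the box's +y, straight over the lid. Stiff (about 0.06 N m), stays where left. The tongue is 14 mm wide, reaches 50 mm from the axis, 91 to 96 mm above the bench: 3 mm over the sealed lid's plate; a lid not pressed home blocks it.
- clamp_grip (a point): Point on the clamp knob's axis at the height to grip it, 119 mm above the bench. The knob is an upright black bar 44 mm long, 12 mm thick, from 101 to 131 mm above the bench; its length lies along the tongue.
- cork: Bystander: tapered cork stopper, 46 mm wide, 28 mm high.
- scissors: Bystander: steel scissors lying flat, 155 mm long, 8 mm high.
- jar: Bystander: open glass jar, 72 mm wide, 85 mm high.
- specimen_jar: Bystander: small amber jar with a steel cap, 52 mm wide, 70 mm high.
- lid_corner1 (a point): Centre of the top of the round white press boss (24 mm wide) at the lid's +x +y corner: +52, +72, 8 mm from the lid's origin. When that corner is home it is 90 mm above the bench; loose, about 97 mm.
- lid_corner2 (a point): Centre of the top of the round white press boss (24 mm wide) at the lid's -x -y corner: -52, -72, 8 mm from the lid's origin. When that corner is home it is 90 mm above the bench; loose, about 97 mm.
- lid_corner3 (a point): Centre of the top of the round white press boss (24 mm wide) at the lid's +x -y corner: +52, -72, 8 mm from the lid's origin. When that corner is home it is 90 mm above the bench; loose, about 97 mm.
- lid_corner4 (a point): Centre of the top of the round white press boss (24 mm wide) at the lid's -x +y corner: -52, +72, 8 mm from the lid's origin. When that corner is home it is 90 mm above the bench; loose, about 97 mm.
Things that resemble listed ones, but are neither listed nor needed, are in the scene too. Of the things like the lid, leave any that is yellow; of the rest the larger one is meant.

How it is judged:
On the way, in this order (a step that is already met when the one before it is completed fails the run):
1. the lid lies on the gasket, its rib in the opening, corners not yet home (horizontal distance between lid and dry_box below 0.009 m and angle between the y axis of lid and the y axis of dry_box, either way round below 0.12 rad and z of each of lid_corner1, lid_corner2, lid_corner3, lid_corner4 in the frame of dry_box below 0.104 m and z of any of lid_corner1, lid_corner2, lid_corner3, lid_corner4 in the frame of dry_box above 0.094 m), for 0.2 s.
2. one corner is home while another still stands proud (z of any of lid_corner1, lid_corner2, lid_corner3, lid_corner4 in the frame of dry_box below 0.0922 m and z of any of lid_corner1, lid_corner2, lid_corner3, lid_corner4 in the frame of dry_box above 0.094 m and horizontal distance between lid and dry_box below 0.009 m and angle between the y axis of lid and the y axis of dry_box, either way round below 0.12 rad), for 0.1 s.
3. all four corners are home, the clamp not yet turned (z of each of lid_corner1, lid_corner2, lid_corner3, lid_corner4 in the frame of dry_box below 0.0922 m and horizontal distance between lid and dry_box below 0.009 m and angle between the y axis of lid and the y axis of dry_box, either way round below 0.12 rad and value of joint clamp below 0.6 rad), for 0.2 s.
At the end, for the whole second after the job is handed in: All four lid corners within about 2 mm of fully home (boss tops less than 92.2 mm above the bench), the lid square on the box and at rest, and the clamp turned to more than 1.25 rad, its tongue over the lid (z of each of lid_corner1, lid_corner2, lid_corner3, lid_corner4 in the frame of dry_box below 0.0922 m and horizontal distance between lid and dry_box below 0.009 m and angle between the y axis of lid and the y axis of dry_box, either way round below 0.12 rad and value of joint clamp above 1.25 rad and linear speed of lid below 0.01 m/s); the robot touches nothing.
It fails at once if a bystander is pushed more than 30 mm or knocked over (distance of any of cork, scissors, jar, specimen_jar from where it was at the start of the episode above 0.03 m or angle between any of cork, scissors, jar, specimen_jar's own z axis and vertical above 0.5 rad).
It also fails if it takes over 67 s, if anything falls off the work surface, if the arm or the gripper's body presses on something with over 40 N, if the wrist force passes 120 N, or if a joint passes its speed limit or range.

## Robot

A 6-joint arm with a two-finger parallel gripper is mounted at the origin on the work surface. World frame = base frame: x ahead of the robot, y to its left, z up, the work surface at z = 0. Lengths are in m, angles in rad, forces in N, time in s.
With the tool pointing down it reaches from about 0.2 to 0.875 m from the base axis. Payload 3.4 kg.
Tool frame: the origin (TCP) lies at the very end of the fingers, on their centre line; the grasp point (between the pads) lies 19 mm behind it (manip.grasp_offset is the distance from the TCP to the grasp point, in m); z points along the fingers, y is the line along which they close (so a half turn about z gives the same grasp; the last joint's range is limited). The gripper opens to 94 mm and grips with 3 to 60 N. Pads are 16 mm wide; open, the fingers measure 119 mm over their backs; the gripper's body (75 mm by 177 mm) begins 78 mm behind the grasp point.
Start: joints at [-1.241, 0.276, 1.505, -0, 1.361, -0.121], TCP at [0.251, -0.518, 0.205] pointing down, gripper open.
Joint ranges: [-2.89, 2.89], [-0.75, 2.08], [0.22, 2.7], [-1.18, 4.32], [0.11, 2.71], [-2.7, 2.7]. Speed limits (rad/s): [2.57, 2.57, 3.14, 3.14, 3.14, 3.14].

## Interface

Orientations are given as a 3x3 rotation matrix whose columns are the frame's x, y, z axes.
In Python, from cell import manip gives the robot as it stands.
- The arm moves only by the shell command python3 -m crank 'ROWS' [FORCE]. ROWS is JSON, a list of rows, each an object with "translation": the shift along the tool's x, y, z in m, a list of three; "delta_rot": the turn, a rotation vector about the tool's x, y, z in degrees, a list of three; "grip": the finger opening in m, from 0 to 0.094. In form: [{"translation": [x, y, z], "delta_rot": [wx, wy, wz], "grip": grip}, ...]. A call has 1 to 8 rows; each row is the pose to reach, as a shift and turn from the pose commanded when the call began, along the tool's axes at that moment; what a row does not reach only later rows make up. A row lasts 1/8 s, in which the tool goes at most 62.5 mm and 10.7 degrees, less where a joint would pass 70% of its speed; a pose out of reach is approached as far as the arm can. A call with a gripper value outside its range is refused whole. The fingers move at their own pace and stop on an object; FORCE is the grip in N (left out, the last holds). Time passes only in rows, so rows that repeat a pose let the fingers close. It gives the time, the measured TCP pose, the force, the opening and the grip force at its end, in the units of the state.
- manip.observe(): the state, without advancing time (a new reading comes with each control period).
- manip.get_image(name): name is "scene" or "top"; returns a dict with "img" (384x512x3 uint8, red, green, blue), "camera_matrix" (3x3 intrinsics, pixels), "rvec" (rotation vector, rad) and "tvec" (3), from world to camera coordinates, as OpenCV has them. Camera axes: x right, y down, z forward; pixel columns grow to the right and rows downward; lengths in m; the calibration is good to about 2 mm. A picture is of the moment at which its call begins. There is no depth.
- manip.hand_in(): hands the job in; it is judged then, once.
The state is a dict: "clock": time; "joints": joint angles; "joint_velocities": joint speeds; "joint_torque": joint torques, N m; "tcp_pos": TCP position; "tcp_rot": TCP orientation; "force": force on the tool from outside, world axes, zero at the start; "moment": the same for the moment, N m; "gripper_width": opening from 0.0 (shut) to 1.0 (fully open); "grip_force": force on a finger pad.
Only numpy, scipy, OpenCV 4.12 (cv2) and the standard library are available. Lean on these libraries where they do the work, as an engineer would, in place of code of your own. Each camera call takes 0.05 s, during which the arm holds its last target. There are 200 camera calls.

## Working session

There is one attempt and no reset: what is moved stays moved. The work goes in short steps, Python scripts to look and compute and a shell command to move; the robot and the scene stay as the last step left them, time stands still between calls to the robot, and variables do not carry over. Pictures are saved under pics/ and viewed, at most 10 in all, crops included, and the job is handed in when it is done.

```bash
mkdir -p pics; cat > h.py <<'E'
import cv2, numpy as np
from cell import manip
def grab(n):
    d=manip.get_image(n); np.savez(f'{n}.npz',**d); return d
def load(n): return dict(np.load(f'{n}.npz'))
def ray(d,uv,z):
    R=cv2.Rodrigues(np.array(d['rvec'],float))[0]; t=np.array(d['tvec'],float).ravel()
    c=-R.T@t; v=R.T@np.linalg.inv(d['camera_matrix'])@np.array([uv[0],uv[1],1.])
    return c+v*(z-c[2])/v[2]
def proj(d,p): return cv2.projectPoints(np.array([p],float),np.array(d['rvec'],float),np.array(d['tvec'],float),np.array(d['camera_matrix'],float),None)[0].ravel()
E
python3 - <<'E'
from h import *
for n in('top','scene'):
    d=grab(n); cv2.imwrite(f'pics/{n}0.png',cv2.resize(d['img'][:,:,::-1],(800,600),interpolation=cv2.INTER_CUBIC))
o=manip.observe();print(o['tcp_pos'],o['tcp_rot'],o['clock'],manip.grasp_offset)
E
```

```text
[ 0.25035086 -0.51709493  0.20471551] [[ 9.00115397e-01  4.35651251e-01 -5.10050234e-04]
 [ 4.35651503e-01 -9.00114148e-01  1.51271579e-03]
 [ 1.99913091e-04 -1.58382292e-03 -9.99998726e-01]] 0.1 0.0188
```

View pics/top0.png

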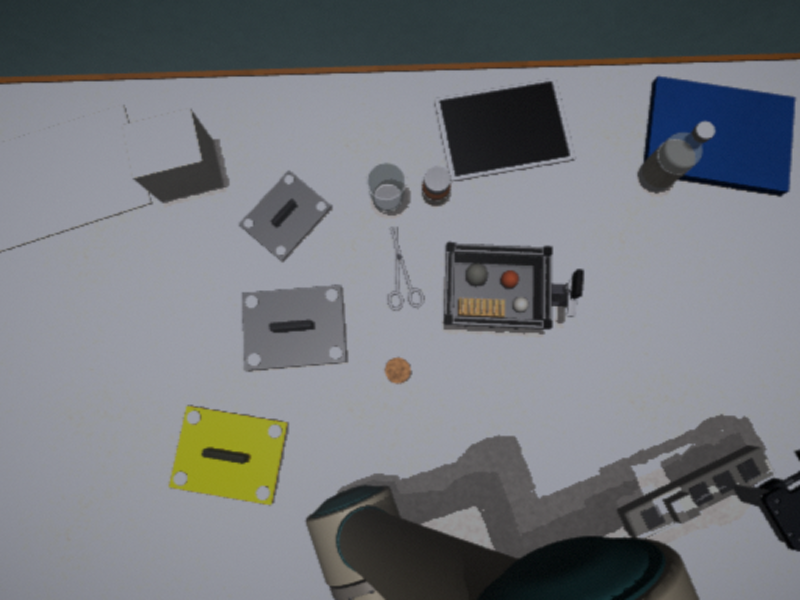

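View pics/scene0.png

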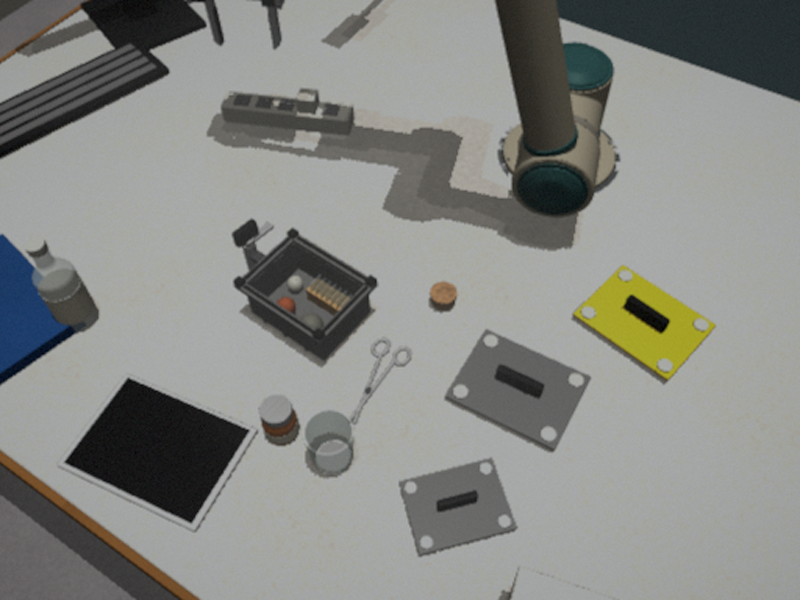

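The top view has three lid-like things, in 800x600 pixels: a small grey one at (285,215), a large grey one at (294,327) and a yellow one at (228,455). The large grey one is meant, because yellow is excluded and it is the larger of the rest. The box is at (498,288), with its clamp end (-y) to the right at (575,293). The jar is at (387,190), specimen jar at (436,187), scissors at (402,270) and cork at (397,370). I'll confirm with a crop.

```bash
python3 - <<'E'
from h import *
d=load('top'); g=cv2.cvtColor(d['img'],cv2.COLOR_RGB2GRAY)
hsv=cv2.cvtColor(d['img'],cv2.COLOR_RGB2HSV)
a=cv2.resize(d['img'][170:250,145:230,::-1],None,fx=4.6,fy=4.6,interpolation=cv2.INTER_CUBIC)
b=cv2.resize(d['img'][145:225,275:380,::-1],None,fx=3.9,fy=3.9,interpolation=cv2.INTER_CUBIC)
c=np.zeros((370,a.shape[1]+b.shape[1],3),np.uint8);c[:a.shape[0],:a.shape[1]]=a;c[:b.shape[0],a.shape[1]:]=b
cv2.imwrite('pics/crop1.png',c[:, :800])
# lid plate bosses in both views
for n,box in(('top',(145,175,235,245)),('scene',(280,205,385,290))):
    d=load(n);g=cv2.cvtColor(d['img'],cv2.COLOR_RGB2GRAY)
    x0,y0,x1,y1=box;s=g[y0:y1,x0:x1]
    t,m=cv2.threshold(s,0,255,cv2.THRESH_OTSU)
    print(n,t)
    # plate = largest dark blob, bosses = holes
    cs,hi=cv2.findContours(m^255,cv2.RETR_CCOMP,cv2.CHAIN_APPROX_NONE)
    i=max(range(len(cs)),key=lambda i:cv2.contourArea(cs[i])if hi[0][i][3]<0 else 0)
    P=[]
    for j,cc in enumerate(cs):
        if hi[0][j][3]==i and cv2.contourArea(cc)>15:
            M=cv2.moments(cc);u=M['m10']/M['m00']+x0,M['m01']/M['m00']+y0
            p=ray(d,u,.018);P.append(p);print(np.round(u,1),np.round(p,4),cv2.contourArea(cc))
    r=cv2.minAreaRect(cs[i]);print('plate',[np.round(ray(d,q+np.array([x0,y0]),.016),4)[:2] for q in cv2.boxPoints(r)])
    if P:print('mean',np.mean(P,0))
E
```

```text
top 131.0
[162.1 229.7] [0.4449 0.248  0.018 ] 63.5
[214.3 225.4] [0.4525 0.1044 0.018 ] 66.0
[160.6 192.5] [0.5491 0.2536 0.018 ] 62.0
[211.9 188.3] [0.5566 0.1099 0.018 ] 59.0
plate [array([0.5658, 0.2786]), array([0.576, 0.09 ]), array([0.4342, 0.0804]), array([0.4244, 0.2648])]
mean [0.50078541 0.17896937 0.018     ]
scene 130.0
[350.4 277.1] [0.548  0.2538 0.018 ] 87.5
[294.2 249.9] [0.5565 0.1104 0.018 ] 81.0
[368.3 242.6] [0.4441 0.2486 0.018 ] 79.0
[313.8 217.6] [0.4521 0.1048 0.018 ] 71.0
plate [array([0.5814, 0.0957]), array([0.4286, 0.075 ]), array([0.4265, 0.266 ]), array([0.5723, 0.274 ])]
mean [0.50019931 0.17942655 0.018     ]
```

View pics/crop1.png

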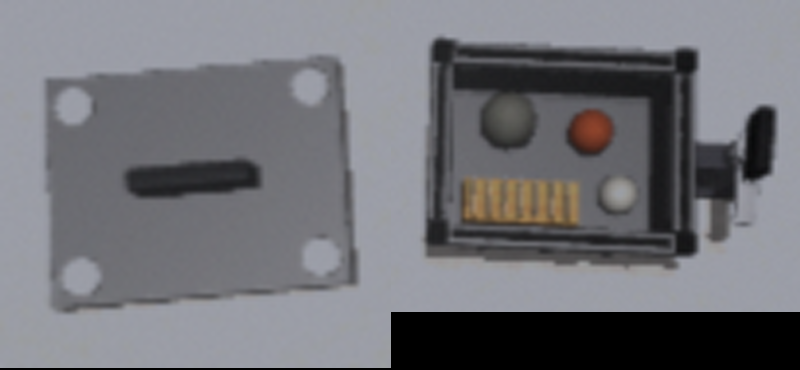

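The crop confirms it: the large grey lid, with four white bosses about 104 x 144 mm apart, has its centre near (0.5005, 0.179). The box shows four black cushions at about full-res pixels (288,158), (351,160), (287,204) and (350,207). The clamp knob is at (370,182).

```bash
python3 - <<'E'
from h import *
est={'top':[(288.3,158.1),(350.6,160.4),(286.8,204.2),(350.4,207.3)]}
def fit(P):
    # order: +x+y, +x-y, -x+y, -x-y
    P=np.array(P)[:,:2];L=np.array([[.0625,.0825],[.0625,-.0825],[-.0625,.0825],[-.0625,-.0825]])
    H=(L.T@(P-P.mean(0)));th=np.arctan2(H[0,1]-H[1,0],H[0,0]+H[1,1])
    R=np.array([[np.cos(th),-np.sin(th)],[np.sin(th),np.cos(th)]]);c=P.mean(0)
    return c,th,np.round(P-(c+L@R.T),4)
W=None
for n in('top','scene'):
    d=load(n);g=cv2.cvtColor(d['img'],cv2.COLOR_RGB2GRAY);S=6
    if n not in est: est[n]=[proj(d,[*p[:2],.088]) for p in W]
    P=[]
    for u in est[n]:
        x,y=int(round(u[0]))-9,int(round(u[1]))-9
        s=cv2.resize(g[y:y+19,x:x+19],None,fx=S,fy=S,interpolation=cv2.INTER_CUBIC)
        m=(s<55).astype(np.uint8)
        m=cv2.morphologyEx(m,cv2.MORPH_OPEN,cv2.getStructuringElement(cv2.MORPH_ELLIPSE,(23,23)))
        k,l,st,ce=cv2.connectedComponentsWithStats(m)
        q=[((c+.5)/S-.5+np.array([x,y]),a[4]) for c,a in zip(ce[1:],st[1:])]
        q=min(q,key=lambda t:np.hypot(*(t[0]-u))) if q else (np.array(u),0)
        P.append(ray(d,q[0],.0875)); print(n,np.round(u,1),np.round(q[0],1),q[1]/S/S,np.round(P[-1],4))
    W=W or P; c,th,r=fit(P);print('box',c,th,'\n',r)
    cl=c+np.array([.122*np.sin(th),-.122*np.cos(th)]);print('clamp xy',cl,proj(d,[*cl,.131]))
L=np.array([.5005,.1792])
o=manip.observe();R=o['tcp_rot'];print(R.T@(np.array([.5005,.1792,.13])-o['tcp_pos']))
E
```

```text
top [288.3 158.1] [287.9 157.8] 22.777777777777775 [ 0.6191 -0.1001  0.0875]
top [350.6 160.4] [349.9 160.7] 26.944444444444443 [ 0.606  -0.2628  0.0875]
top [286.8 204.2] [286.4 204. ] 28.166666666666668 [ 0.496  -0.0908  0.0875]
top [350.4 207.3] [349.9 206.6] 28.25 [ 0.4842 -0.254   0.0875]
box [ 0.55132135 -0.17691693] -0.07509003354736982 
 [[-0.0008 -0.0008]
 [-0.0015  0.0011]
 [ 0.0008 -0.0008]
 [ 0.0014  0.0005]]
clamp xy [ 0.54216898 -0.29857314] [370.46000312 180.62764138]
scene [204.  212.2] [204.4 216.8] 168.91666666666666 [ 0.6288 -0.0918  0.0875]
scene [154.  178.6] [153.  180.3] 27.13888888888889 [ 0.6112 -0.2615  0.0875]
scene [237.2 178.4] [237. 180.] 28.11111111111111 [ 0.4999 -0.0887  0.0875]
scene [187.3 148.1] [187.1 149.3] 20.305555555555554 [ 0.4875 -0.2524  0.0875]
box [ 0.55684711 -0.1736272 ] -0.0745922991492562 
 [[ 0.0034  0.0042]
 [-0.0018 -0.001 ]
 [-0.0007 -0.002 ]
 [-0.0009 -0.0012]]
clamp xy [ 0.54775529 -0.29528795] [155.94623154 146.4092095 ]
[ 0.52849009 -0.51764879  0.07564112]
```

Box at about (0.552, -0.177), yaw -0.075 rad; lid at (0.5005, 0.179), yaw +0.052 rad. I'm moving above the lid.

```bash
python3 -m crank '[{"translation":[0.264,-0.259,0.03],"delta_rot":[0,0,-34],"grip":0.094},{"translation":[0.264,-0.259,0.03],"delta_rot":[0,0,-34],"grip":0.094},{"translation":[0.264,-0.259,0.03],"delta_rot":[0,0,-34],"grip":0.094},{"translation":[0.5285,-0.518,0.076],"delta_rot":[0,0,-67.2],"grip":0.06},{"translation":[0.5285,-0.518,0.076],"delta_rot":[0,0,-67.2],"grip":0.06},{"translation":[0.5285,-0.518,0.076],"delta_rot":[0,0,-67.2],"grip":0.06},{"translation":[0.5285,-0.518,0.076],"delta_rot":[0,0,-67.2],"grip":0.06},{"translation":[0.5285,-0.518,0.076],"delta_rot":[0,0,-67.2],"grip":0.06}]'
cat >> h.py <<'E'
def togo(p,yaw):
    """shift in tool axes to p and turn about tool z so tool y lies at world angle yaw (mod pi)"""
    o=manip.observe();R=np.array(o['tcp_rot']);a=np.degrees(yaw-np.arctan2(R[1,1],R[0,1]))
    a=(a+90)%180-90
    print('t',round(o['clock'],2),'pos',np.round(o['tcp_pos'],4),'go',np.round(R.T@(np.array(p)-o['tcp_pos']),4),'dz',round(-a,1),'tilt',np.round(R[:2,2],4),'F',np.round(o['force'],1),'j6',round(o['joints'][5],2))
E
python3 -c "
from h import *
togo([.5005,.1792,.13],.052)"
```

```text
clock: 1.1
tcp_pos: [0.4189, -0.0474, 0.1559]
tcp_rot: [[-0.053, 0.999, 0.001], [0.999, 0.053, -0.0], [-0.0, 0.001, -1.0]]
force: [0.4, -0.2, -0.1]
gripper_width: 0.64
grip_force: 0.0
t 1.1 pos [ 0.4189 -0.0474  0.1559] go [0.222  0.0935 0.0259] dz 0.1 tilt [ 0.0005 -0.0003] F [ 0.4 -0.2 -0.1] j6 -0.33
```

```bash
python3 -m crank '[{"translation":[0.222,0.0935,0.026],"delta_rot":[0,0,0],"grip":0.06},{"translation":[0.222,0.0935,0.026],"delta_rot":[0,0,0],"grip":0.06},{"translation":[0.222,0.0935,0.026],"delta_rot":[0,0,0],"grip":0.06},{"translation":[0.222,0.0935,0.026],"delta_rot":[0,0,0],"grip":0.06},{"translation":[0.222,0.0935,0.026],"delta_rot":[0,0,0],"grip":0.06},{"translation":[0.222,0.0935,0.026],"delta_rot":[0,0,0],"grip":0.06}]' >/dev/null
python3 -c "
from h import *
togo([.5005,.1792,.020],.052)"
```

```text
t 1.85 pos [0.4994 0.1768 0.1296] go [0.0024 0.0014 0.1096] dz 0.1 tilt [-0.0017 -0.0012] F [-0.7  0.3 -0.8] j6 0.16
```

```bash
python3 -m crank '[{"translation":[0,0,0.05],"delta_rot":[0,0,0],"grip":0.06},{"translation":[0,0,0.09],"delta_rot":[0,0,0],"grip":0.06},{"translation":[0,0,0.109],"delta_rot":[0,0,0],"grip":0.06},{"translation":[0,0,0.109],"delta_rot":[0,0,0],"grip":0.06},{"translation":[0,0,0.109],"delta_rot":[0,0,0],"grip":0.0},{"translation":[0,0,0.109],"delta_rot":[0,0,0],"grip":0.0},{"translation":[0,0,0.109],"delta_rot":[0,0,0],"grip":0.0},{"translation":[0,0,0.109],"delta_rot":[0,0,0],"grip":0.0}]' 30
python3 -c "
from h import *
togo([.5005,.1792,.020],.052)"
```

```text
clock: 2.85
tcp_pos: [0.5004, 0.1774, 0.0216]
tcp_rot: [[-0.053, 0.999, 0.001], [0.999, 0.053, 0.0], [0.0, 0.001, -1.0]]
force: [-0.4, -0.2, -0.2]
gripper_width: 0.248
grip_force: 0.0
t 2.85 pos [0.5004 0.1774 0.0216] go [0.0018 0.0001 0.0016] dz 0.1 tilt [0.0009 0.0001] F [-0.4 -0.2 -0.2] j6 0.16
```

```bash
python3 -m crank '[{"translation":[0,0,0],"delta_rot":[0,0,0],"grip":0.0},{"translation":[0,0,0],"delta_rot":[0,0,0],"grip":0.0},{"translation":[0,0,0],"delta_rot":[0,0,0],"grip":0.0},{"translation":[0,0,-0.04],"delta_rot":[0,0,0],"grip":0.0},{"translation":[0,0,-0.08],"delta_rot":[0,0,0],"grip":0.0},{"translation":[0,0,-0.12],"delta_rot":[0,0,0],"grip":0.0},{"translation":[0,0,-0.14],"delta_rot":[0,0,0],"grip":0.0},{"translation":[0,0,-0.14],"delta_rot":[0,0,0],"grip":0.0}]' 
python3 -c "
from h import *
togo([.552,-.1767-.0015,.1616],-.075)"
```

```text
clock: 3.85
tcp_pos: [0.5009, 0.1774, 0.1618]
tcp_rot: [[-0.053, 0.999, 0.002], [0.999, 0.053, 0.0], [0.0, 0.002, -1.0]]
force: [-0.0, 0.5, -2.8]
gripper_width: 0.147
grip_force: 30.0
t 3.85 pos [0.5009 0.1774 0.1618] go [-3.579e-01  3.220e-02  2.000e-04] dz 7.3 tilt [0.0024 0.0004] F [-0.   0.5 -2.8] j6 0.16
```

Gripped (0.147 × 94 = 13.8 mm, and the 2.8 N matches the lid's weight). Carrying it to the box.

```bash
python3 -m crank '[{"translation":[-0.05,0.0045,0],"delta_rot":[0,0,1],"grip":0.0},{"translation":[-0.1,0.009,0],"delta_rot":[0,0,2],"grip":0.0},{"translation":[-0.15,0.0135,0],"delta_rot":[0,0,3],"grip":0.0},{"translation":[-0.2,0.018,0],"delta_rot":[0,0,4],"grip":0.0},{"translation":[-0.25,0.0225,0],"delta_rot":[0,0,5],"grip":0.0},{"translation":[-0.3,0.027,0],"delta_rot":[0,0,6],"grip":0.0},{"translation":[-0.34,0.031,0],"delta_rot":[0,0,7],"grip":0.0},{"translation":[-0.358,0.0322,0],"delta_rot":[0,0,7.3],"grip":0.0}]' >/dev/null
python3 -m crank '[{"translation":[0,0,0.0],"delta_rot":[0,0,0],"grip":0.0},{"translation":[0,0,0.02],"delta_rot":[0,0,0],"grip":0.0},{"translation":[0,0,0.035],"delta_rot":[0,0,0],"grip":0.0},{"translation":[0,0,0.035],"delta_rot":[0,0,0],"grip":0.0},{"translation":[0,0,0.035],"delta_rot":[0,0,0],"grip":0.0}]'
python3 - <<'E'
from h import *
togo([.552,-.1767-.0015,.1616],-.075)
ims=[]
for n in('top','scene'):
    d=grab(n);u=proj(d,[.552,-.177,.1]);x,y=int(u[0])-50,int(u[1])-50
    ims.append(cv2.resize(d['img'][y:y+100,x:x+100,::-1],(400,400),interpolation=cv2.INTER_CUBIC));print(n,x,y)
cv2.imwrite('pics/hover.png',np.hstack(ims))
E
```

```text
clock: 5.48
tcp_pos: [0.5516, -0.1779, 0.1265]
tcp_rot: [[0.074, 0.997, 0.001], [0.997, -0.074, -0.0], [-0.0, 0.001, -1.0]]
force: [0.6, 0.2, -4.0]
gripper_width: 0.143
grip_force: 30.0
t 5.47 pos [ 0.5516 -0.1779  0.1265] go [-0.0003  0.0004 -0.0351] dz 0.1 tilt [ 0.0006 -0.0001] F [ 0.6  0.2 -4. ] j6 -0.36
top 269 130
scene 144 125
```

View pics/hover.png

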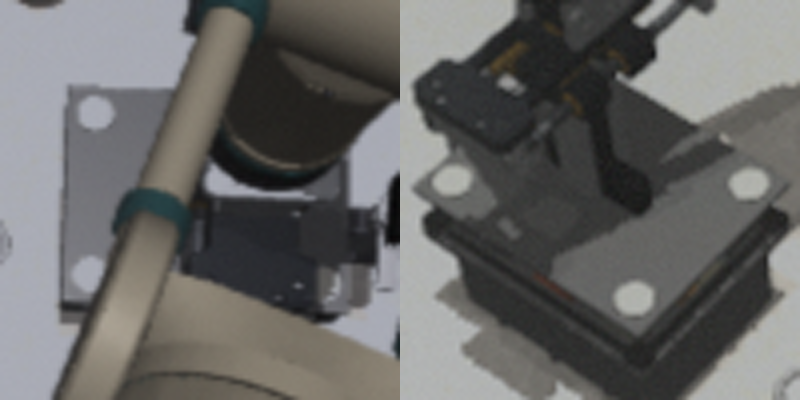

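The left crop (top view) shows the lid over the box with two bosses at (94,112) and (92,274). The right crop (scene view) shows the lid square above the rim, bosses at (452,180), (748,183) and (633,298). I'll check the lid centre against the box.

```bash
python3 - <<'E'
from h import *
d=load('scene');g=cv2.cvtColor(d['img'],cv2.COLOR_RGB2GRAY)
P=[];S=6
for u in [(202.3,199.5),(157,170),(231,170.8)]:   # +x+y,+x-y,-x+y
    x,y=int(u[0])-8,int(u[1])-8
    s=cv2.resize(g[y:y+17,x:x+17],None,fx=S,fy=S,interpolation=cv2.INTER_CUBIC)
    k,l,st,ce=cv2.connectedComponentsWithStats((s>150).astype(np.uint8))
    i=l[8*S,8*S]; c=(ce[i]+.5)/S-.5+np.array([x,y]);P.append(ray(d,c,.1229)[:2]);print(c,st[i][4]/S/S,P[-1])
P=np.array(P);print('centre',(P[1]+P[2])/2,'yaw',np.arctan2(-(P[0]-P[1])[0],(P[0]-P[1])[1]))
E
```

```text
[202.16650454 199.10595006] 57.111111111111114 [ 0.60922944 -0.10839242]
[156.66855956 169.60133887] 50.138888888888886 [ 0.59882284 -0.25217529]
[230.82539258 170.45387223] 51.888888888888886 [ 0.50549113 -0.1007769 ]
centre [ 0.55215698 -0.1764761 ] yaw -0.0722512036252813
```

Lid and box centres agree to within 1 mm. Lowering in small steps.

```bash
python3 -m crank '[{"translation":[0,0,0.008],"delta_rot":[0,0,0],"grip":0.0},{"translation":[0,0,0.014],"delta_rot":[0,0,0],"grip":0.0},{"translation":[0,0,0.019],"delta_rot":[0,0,0],"grip":0.0},{"translation":[0,0,0.022],"delta_rot":[0,0,0],"grip":0.0},{"translation":[0,0,0.0245],"delta_rot":[0,0,0],"grip":0.0},{"translation":[0,0,0.0245],"delta_rot":[0,0,0],"grip":0.0}]'
```

```text
clock: 6.32
tcp_pos: [0.5512, -0.1785, 0.1015]
tcp_rot: [[0.075, 0.997, -0.0], [0.997, -0.075, 0.0], [0.0, -0.0, -1.0]]
force: [1.2, 0.7, -3.0]
gripper_width: 0.146
grip_force: 30.0
```

```bash
python3 -m crank '[{"translation":[0,0,0.001],"delta_rot":[0,0,0],"grip":0.0},{"translation":[0,0,0.001],"delta_rot":[0,0,0],"grip":0.04},{"translation":[0,0,0.001],"delta_rot":[0,0,0],"grip":0.04},{"translation":[0,0,0.001],"delta_rot":[0,0,0],"grip":0.04},{"translation":[0,0,-0.03],"delta_rot":[0,0,0],"grip":0.04},{"translation":[0,0,-0.05],"delta_rot":[0,0,0],"grip":0.0},{"translation":[0,0,-0.05],"delta_rot":[0,0,0],"grip":0.0},{"translation":[0,0,-0.05],"delta_rot":[0,0,0],"grip":0.0}]'
cat > look.py <<'E'
from h import *
import sys
d=grab('scene');g=cv2.cvtColor(d['img'],cv2.COLOR_RGB2GRAY);S=6
c=np.array([.552,-.1767]);th=-.073;Rz=np.array([[np.cos(th),-np.sin(th)],[np.sin(th),np.cos(th)]])
for n,l in(('1++',(.052,.072)),('2--',(-.052,-.072)),('3+-',(.052,-.072)),('4-+',(-.052,.072))):
    w=c+Rz@np.array(l);u=proj(d,[*w,.095]);x,y=int(u[0])-8,int(u[1])-8
    s=cv2.resize(g[y:y+17,x:x+17],None,fx=S,fy=S,interpolation=cv2.INTER_CUBIC)
    k,L,st,ce=cv2.connectedComponentsWithStats((s>150).astype(np.uint8))
    i=L[8*S,8*S];q=(ce[i]+.5)/S-.5+np.array([x,y])
    print(n,np.round(w,4),'at',np.round(ray(d,q,.097)[:2],4),'area',round(st[i][4]/S/S),'v-expected(.097)',np.round(q-proj(d,[*w,.097]),2),'(.090)',np.round(q-proj(d,[*w,.090]),2))
if len(sys.argv)>1:
    u=proj(d,[*c,.09]);x,y=int(u[0])-75,int(u[1])-65
    cv2.imwrite(sys.argv[1],cv2.resize(d['img'][y:y+120,x:x+150,::-1],(750,600),interpolation=cv2.INTER_CUBIC))
E
python3 look.py pics/placed.png; python3 -c "
from h import *
togo([.5979,-.1088,.12],-.075)"
```

```text
clock: 7.32
tcp_pos: [0.5508, -0.1783, 0.1509]
tcp_rot: [[0.074, 0.997, -0.001], [0.997, -0.074, 0.0], [0.0, -0.001, -1.0]]
force: [0.6, 0.6, -0.7]
gripper_width: 0.142
grip_force: 0.0
1++ [ 0.6091 -0.1087] at [ 0.6092 -0.1084] area 56 v-expected(.097) [0.09 0.07] (.090) [-0.21 -1.61]
2-- [ 0.4949 -0.2447] at [ 0.4951 -0.2452] area 289 v-expected(.097) [-0.19 -0.01] (.090) [-0.54 -1.81]
3+- [ 0.5986 -0.2523] at [ 0.599 -0.252] area 50 v-expected(.097) [0.01 0.15] (.090) [-0.49 -1.6 ]
4-+ [ 0.5054 -0.1011] at [ 0.5056 -0.1008] area 49 v-expected(.097) [0.04 0.12] (.090) [-0.12 -1.63]
t 7.38 pos [ 0.5506 -0.1782  0.1506] go [0.0727 0.0421 0.0306] dz 0.0 tilt [-0.0016  0.0006] F [ 0.3 -0.1 -0.5] j6 -0.36
```

View pics/placed.png

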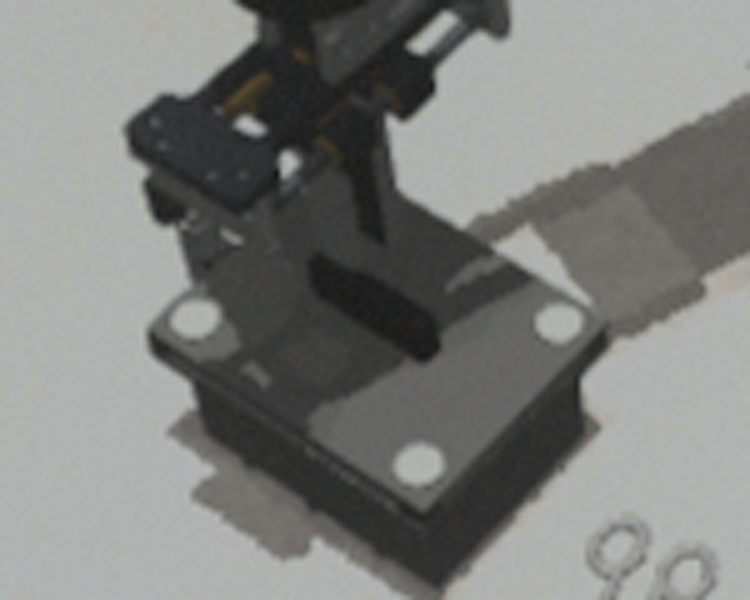

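The picture shows the lid lying evenly on the cushions; the visible bosses at (195,318), (558,322) and (418,465) fit the 97 mm loose height. Pressing corner 1.

```bash
python3 -m crank '[{"translation":[0.04,0.029,0.0],"delta_rot":[0,0,0],"grip":0.0},{"translation":[0.0735,0.0525,0.0],"delta_rot":[0,0,0],"grip":0.0},{"translation":[0.0735,0.0525,0.03],"delta_rot":[0,0,0],"grip":0.0},{"translation":[0.0735,0.0525,0.045],"delta_rot":[0,0,0],"grip":0.0},{"translation":[0.0735,0.0525,0.053],"delta_rot":[0,0,0],"grip":0.0},{"translation":[0.0735,0.0525,0.058],"delta_rot":[0,0,0],"grip":0.0},{"translation":[0.0735,0.0525,0.061],"delta_rot":[0,0,0],"grip":0.0},{"translation":[0.0735,0.0525,0.061],"delta_rot":[0,0,0],"grip":0.0}]'
```

```text
clock: 8.38
tcp_pos: [0.6084, -0.1089, 0.0927]
tcp_rot: [[0.076, 0.997, 0.0], [0.997, -0.076, 0.001], [0.001, 0.0, -1.0]]
force: [-3.6, 1.6, 8.9]
gripper_width: 0.004
grip_force: 4.3
```

```bash
python3 -m crank '[{"translation":[0,0,0.002],"delta_rot":[0,0,0],"grip":0.0},{"translation":[0,0,0.004],"delta_rot":[0,0,0],"grip":0.0},{"translation":[0,0,0.006],"delta_rot":[0,0,0],"grip":0.0},{"translation":[0,0,0.006],"delta_rot":[0,0,0],"grip":0.0},{"translation":[0,0,0.006],"delta_rot":[0,0,0],"grip":0.0}]'
```

```text
clock: 9.0
tcp_pos: [0.6087, -0.1089, 0.0905]
tcp_rot: [[0.076, 0.997, 0.003], [0.997, -0.076, 0.0], [0.0, 0.003, -1.0]]
force: [-8.3, 4.3, 27.2]
gripper_width: 0.006
grip_force: 13.0
```

```bash
python3 -m crank '[{"translation":[0,0,-0.031],"delta_rot":[0,0,0],"grip":0.0},{"translation":[-0.05,0,-0.031],"delta_rot":[0,0,0],"grip":0.0},{"translation":[-0.1,0,-0.031],"delta_rot":[0,0,0],"grip":0.0},{"translation":[-0.144,0,-0.031],"delta_rot":[0,0,0],"grip":0.0},{"translation":[-0.144,0,-0.018],"delta_rot":[0,0,0],"grip":0.0},{"translation":[-0.144,0,-0.009],"delta_rot":[0,0,0],"grip":0.0},{"translation":[-0.144,0,-0.004],"delta_rot":[0,0,0],"grip":0.0},{"translation":[-0.144,0,-0.002],"delta_rot":[0,0,0],"grip":0.0}]'
python3 -m crank '[{"translation":[0,0,0.002],"delta_rot":[0,0,0],"grip":0.0},{"translation":[0,0,0.002],"delta_rot":[0,0,0],"grip":0.0},{"translation":[0,0,0.002],"delta_rot":[0,0,0],"grip":0.0}]'
```

```text
clock: 10.0
tcp_pos: [0.5984, -0.2539, 0.0907]
tcp_rot: [[0.073, 0.997, 0.002], [0.997, -0.072, -0.005], [-0.005, 0.002, -1.0]]
force: [-7.5, -2.3, 25.2]
gripper_width: 0.004
grip_force: 12.3
clock: 10.38
tcp_pos: [0.5984, -0.2539, 0.0907]
tcp_rot: [[0.072, 0.997, 0.003], [0.997, -0.072, -0.006], [-0.006, 0.003, -1.0]]
force: [-7.8, -2.0, 26.3]
gripper_width: 0.005
grip_force: 12.7
```

Corner 3 is home. Next is corner 2 (-x -y).

```bash
python3 -m crank '[{"translation":[0,0,-0.031],"delta_rot":[0,0,0],"grip":0.0},{"translation":[0,-0.05,-0.031],"delta_rot":[0,0,0],"grip":0.0},{"translation":[0,-0.104,-0.031],"delta_rot":[0,0,0],"grip":0.0},{"translation":[0,-0.104,-0.025],"delta_rot":[0,0,0],"grip":0.0},{"translation":[0,-0.104,-0.015],"delta_rot":[0,0,0],"grip":0.0},{"translation":[0,-0.104,-0.008],"delta_rot":[0,0,0],"grip":0.0},{"translation":[0,-0.104,-0.002],"delta_rot":[0,0,0],"grip":0.0},{"translation":[0,-0.104,0],"delta_rot":[0,0,0],"grip":0.0}]'
python3 -m crank '[{"translation":[0,0,0.001],"delta_rot":[0,0,0],"grip":0.0},{"translation":[0,0,0.001],"delta_rot":[0,0,0],"grip":0.0}]'
```

```text
clock: 11.38
tcp_pos: [0.4954, -0.2449, 0.0903]
tcp_rot: [[0.073, 0.997, 0.0], [0.997, -0.073, -0.001], [-0.001, 0.001, -1.0]]
force: [-13.1, 6.0, 48.3]
gripper_width: 0.005
grip_force: 24.1
clock: 11.62
tcp_pos: [0.4954, -0.2449, 0.0903]
tcp_rot: [[0.073, 0.997, 0.001], [0.997, -0.073, -0.002], [-0.002, 0.002, -1.0]]
force: [-12.4, 6.1, 44.7]
gripper_width: 0.004
grip_force: 22.2
```

```bash
python3 -m crank '[{"translation":[0,0,-0.031],"delta_rot":[0,0,0],"grip":0.0},{"translation":[0.05,0,-0.031],"delta_rot":[0,0,0],"grip":0.0},{"translation":[0.1,0,-0.031],"delta_rot":[0,0,0],"grip":0.0},{"translation":[0.144,0,-0.031],"delta_rot":[0,0,0],"grip":0.0},{"translation":[0.144,0,-0.017],"delta_rot":[0,0,0],"grip":0.0},{"translation":[0.144,0,-0.009],"delta_rot":[0,0,0],"grip":0.0},{"translation":[0.144,0,-0.004],"delta_rot":[0,0,0],"grip":0.0},{"translation":[0.144,0,-0.004],"delta_rot":[0,0,0],"grip":0.0}]'
python3 -m crank '[{"translation":[0,0,0.001],"delta_rot":[0,0,0],"grip":0.0},{"translation":[0,0,0.001],"delta_rot":[0,0,0],"grip":0.0}]'
```

```text
clock: 12.62
tcp_pos: [0.5064, -0.0999, 0.0901]
tcp_rot: [[0.077, 0.997, 0.002], [0.997, -0.077, 0.005], [0.005, 0.001, -1.0]]
force: [-4.3, 8.0, 23.8]
gripper_width: 0.003
grip_force: 11.7
clock: 12.88
tcp_pos: [0.5065, -0.0999, 0.09]
tcp_rot: [[0.077, 0.997, 0.002], [0.997, -0.077, 0.005], [0.005, 0.002, -1.0]]
force: [-6.4, 9.5, 30.3]
gripper_width: 0.005
grip_force: 14.6
```

```bash
python3 -m crank '[{"translation":[0,0,-0.05],"delta_rot":[0,0,0],"grip":0.0},{"translation":[0,0,-0.1],"delta_rot":[0,0,0],"grip":0.0},{"translation":[0.05,-0.03,-0.1],"delta_rot":[0,0,0],"grip":0.0},{"translation":[0.1,-0.06,-0.1],"delta_rot":[0,0,0],"grip":0.0},{"translation":[0.1,-0.06,-0.1],"delta_rot":[0,0,0],"grip":0.0}]'
python3 look.py pics/pressed.png
python3 - <<'E'
from h import *
d=grab('top');c=np.array([.552,-.1767]);th=-.073
cl=c+.122*np.array([np.sin(th),-np.cos(th)]);print('clamp',cl)
for n in('top','scene'):
    d=load(n);u=proj(d,[*cl,.116]);x,y=int(u[0])-14,int(u[1])-14
    s=cv2.resize(d['img'][y:y+28,x:x+28],None,fx=6,fy=6,interpolation=cv2.INTER_CUBIC)
    m=(cv2.cvtColor(s,cv2.COLOR_RGB2GRAY)<45).astype(np.uint8)
    k,l,st,ce=cv2.connectedComponentsWithStats(m);
    for i in range(1,k):
        if st[i][4]>400:
            q=(ce[i]+.5)/6-.5+np.array([x,y]);print(n,u,q,st[i]/6.,ray(d,q,.116),ray(d,q,.131))
E
```

```text
clock: 13.5
tcp_pos: [0.4514, 0.0043, 0.186]
tcp_rot: [[0.072, 0.997, -0.002], [0.997, -0.072, 0.001], [0.0, -0.002, -1.0]]
force: [0.4, -0.3, -1.2]
gripper_width: 0.003
grip_force: 0.0
1++ [ 0.6091 -0.1087] at [ 0.6128 -0.1053] area 54 v-expected(.097) [0.22 1.76] (.090) [-0.08  0.08]
2-- [ 0.4949 -0.2447] at [ 0.4994 -0.2404] area 42 v-expected(.097) [0.25 1.86] (.090) [-0.1   0.06]
3+- [ 0.5986 -0.2523] at [ 0.6024 -0.2476] area 48 v-expected(.097) [0.48 1.86] (.090) [-0.02  0.11]
4-+ [ 0.5054 -0.1011] at [ 0.5098 -0.0978] area 49 v-expected(.097) [0.08 1.81] (.090) [-0.08  0.06]
clamp [ 0.54310191 -0.29837508]
top [368.57159168 181.4822744 ] [368.80802573 181.61423378] [ 11.5          6.           7.33333333  18.         596.        ] [ 0.54274358 -0.29894399  0.116     ] [ 0.53979595 -0.29427343  0.131     ]
top [368.57159168 181.4822744 ] [358.40833333 190.34452381] [  0.          17.83333333   8.83333333  10.16666667 350.        ] [ 0.52115692 -0.27102384  0.116     ] [ 0.51855982 -0.26680664  0.131     ]
scene [157.27234005 148.67742453] [153.6053616  154.52431421] [ 8.5        19.33333333  6.          3.5        66.83333333] [ 0.56266472 -0.29378593  0.116     ] [ 0.57092878 -0.28327037  0.131     ]
```

View pics/pressed.png

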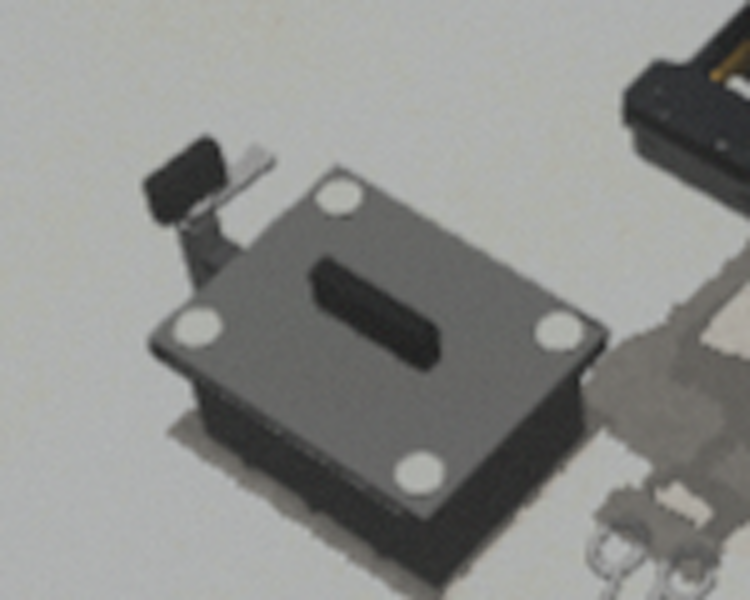

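All four bosses fit 90 mm, so the lid is sealed. The knob is at (185,180) in this picture with its tongue still clear of the lid. Moving over the knob, with a -90° turn.

```bash
python3 -c "
from h import *
togo([.543,-.2985,.186],np.pi/2-.073)"
```

```text
t 13.6 pos [0.4538 0.0019 0.1862] go [-0.293   0.1113  0.0006] dz 89.9 tilt [ 0.0003 -0.0012] F [ 0.1  0.2 -0.2] j6 -0.07
```

```bash
python3 -m crank '[{"translation":[-0.04,0.015,0],"delta_rot":[0,0,-10],"grip":0.05},{"translation":[-0.08,0.03,0],"delta_rot":[0,0,-20],"grip":0.05},{"translation":[-0.12,0.045,0],"delta_rot":[0,0,-30],"grip":0.05},{"translation":[-0.16,0.06,0],"delta_rot":[0,0,-40],"grip":0.05},{"translation":[-0.2,0.075,0],"delta_rot":[0,0,-50],"grip":0.05},{"translation":[-0.24,0.09,0],"delta_rot":[0,0,-60],"grip":0.05},{"translation":[-0.28,0.105,0],"delta_rot":[0,0,-70],"grip":0.05},{"translation":[-0.293,0.111,0],"delta_rot":[0,0,-80],"grip":0.05}]'>/dev/null
python3 -m crank '[{"translation":[0,0,0],"delta_rot":[0,0,-10],"grip":0.05},{"translation":[0,0,0],"delta_rot":[0,0,-10],"grip":0.05},{"translation":[0,0,0],"delta_rot":[0,0,-10],"grip":0.05},{"translation":[0,0,0],"delta_rot":[0,0,-10],"grip":0.05}]' >/dev/null
python3 -c "
from h import *
togo([.543,-.2985,.102],np.pi/2-.073)"
```

```text
t 15.1 pos [ 0.5418 -0.2979  0.1865] go [-0.0012 -0.0005  0.0845] dz -0.2 tilt [-0.0001 -0.0002] F [0.5 0.  0.1] j6 -2.11
```

```bash
python3 -m crank '[{"translation":[-0.001,0,0.03],"delta_rot":[0,0,0],"grip":0.05},{"translation":[-0.001,0,0.06],"delta_rot":[0,0,0],"grip":0.05},{"translation":[-0.001,0,0.083],"delta_rot":[0,0,0],"grip":0.05},{"translation":[-0.001,0,0.083],"delta_rot":[0,0,0],"grip":0.05},{"translation":[-0.001,0,0.083],"delta_rot":[0,0,0],"grip":0.0},{"translation":[-0.001,0,0.083],"delta_rot":[0,0,0],"grip":0.0},{"translation":[-0.001,0,0.083],"delta_rot":[0,0,0],"grip":0.0},{"translation":[-0.001,0,0.083],"delta_rot":[0,0,0],"grip":0.0}]' 25 >/dev/null
python3 -m crank '[{"translation":[0,0,0],"delta_rot":[0,0,0],"grip":0.0},{"translation":[0,0,0],"delta_rot":[0,0,0],"grip":0.0}]'
```

```text
clock: 16.35
tcp_pos: [0.5432, -0.3006, 0.1044]
tcp_rot: [[-0.997, 0.074, 0.001], [0.074, 0.997, -0.005], [-0.002, -0.005, -1.0]]
force: [0.0, -5.1, 0.4]
gripper_width: 0.128
grip_force: 24.8
```

```bash
python3 -m crank '[{"translation":[0,-0.0015,0],"delta_rot":[0,0,8],"grip":0.0},{"translation":[0,-0.0015,0],"delta_rot":[0,0,16],"grip":0.0},{"translation":[0,-0.0015,0],"delta_rot":[0,0,24],"grip":0.0},{"translation":[0,-0.0015,0],"delta_rot":[0,0,32],"grip":0.0},{"translation":[0,-0.0015,0],"delta_rot":[0,0,40],"grip":0.0},{"translation":[0,-0.0015,0],"delta_rot":[0,0,48],"grip":0.0},{"translation":[0,-0.0015,0],"delta_rot":[0,0,56],"grip":0.0},{"translation":[0,-0.0015,0],"delta_rot":[0,0,64],"grip":0.0}]'
```

```text
clock: 17.35
tcp_pos: [0.5433, -0.3006, 0.1044]
tcp_rot: [[-0.366, 0.931, 0.002], [0.931, 0.366, -0.003], [-0.003, 0.0, -1.0]]
force: [0.1, -2.8, 0.5]
gripper_width: 0.126
grip_force: 25.0
```

```bash
python3 -m crank '[{"translation":[0,0,0],"delta_rot":[0,0,8],"grip":0.0},{"translation":[0,0,0],"delta_rot":[0,0,16],"grip":0.0},{"translation":[0,0,0],"delta_rot":[0,0,22],"grip":0.0},{"translation":[0,0,0],"delta_rot":[0,0,26],"grip":0.0},{"translation":[0,0,0],"delta_rot":[0,0,26],"grip":0.0},{"translation":[0,0,0],"delta_rot":[0,0,26],"grip":0.0}]'
```

```text
clock: 18.1
tcp_pos: [0.5433, -0.3006, 0.1044]
tcp_rot: [[0.073, 0.997, 0.002], [0.997, -0.073, -0.003], [-0.003, 0.002, -1.0]]
force: [0.2, -3.4, 3.1]
gripper_width: 0.12
grip_force: 25.0
```

Turned 90°. Releasing, lifting and backing off.

```bash
python3 -m crank '[{"translation":[0,0,0],"delta_rot":[0,0,0],"grip":0.05},{"translation":[0,0,0],"delta_rot":[0,0,0],"grip":0.05},{"translation":[0,0,0],"delta_rot":[0,0,0],"grip":0.05},{"translation":[0,0,-0.04],"delta_rot":[0,0,0],"grip":0.05},{"translation":[0,0,-0.09],"delta_rot":[0,0,0],"grip":0.05},{"translation":[-0.05,-0.05,-0.1],"delta_rot":[0,0,0],"grip":0.05},{"translation":[-0.1,-0.1,-0.1],"delta_rot":[0,0,0],"grip":0.05},{"translation":[-0.1,-0.1,-0.1],"delta_rot":[0,0,0],"grip":0.05}]'
python3 look.py pics/final.png
```

```text
clock: 19.1
tcp_pos: [0.4333, -0.3929, 0.2039]
tcp_rot: [[0.078, 0.997, -0.001], [0.997, -0.078, -0.0], [-0.0, -0.0, -1.0]]
force: [0.8, 0.6, 0.3]
gripper_width: 0.534
grip_force: 0.0
1++ [ 0.6091 -0.1087] at [ 0.6128 -0.1052] area 49 v-expected(.097) [0.24 1.78] (.090) [-0.06  0.09]
2-- [ 0.4949 -0.2447] at [ 0.4994 -0.2404] area 37 v-expected(.097) [0.25 1.86] (.090) [-0.11  0.06]
3+- [ 0.5986 -0.2523] at [ 0.6024 -0.2477] area 42 v-expected(.097) [0.48 1.84] (.090) [-0.02  0.09]
4-+ [ 0.5054 -0.1011] at [ 0.5099 -0.0978] area 44 v-expected(.097) [0.07 1.82] (.090) [-0.09  0.08]
```

View pics/final.png

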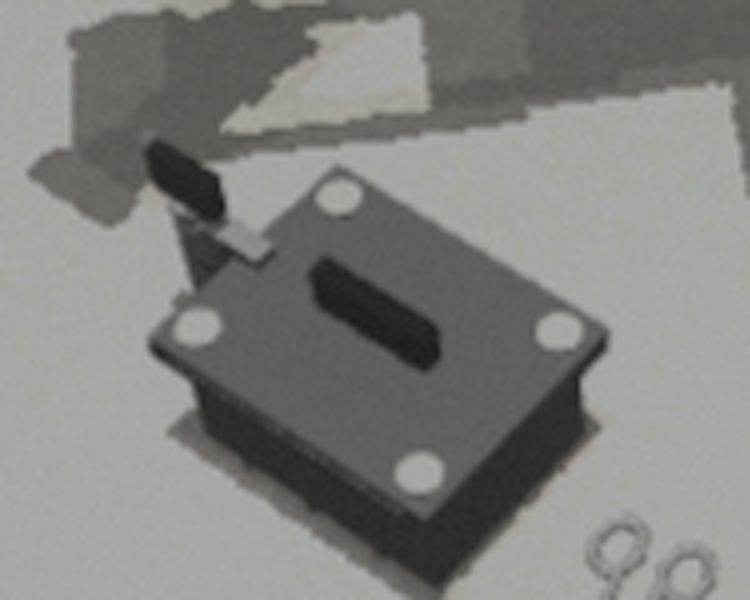

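The picture shows the lid flat with all four bosses at 90 mm. The tongue at (245,240) points straight over the lid, parallel to the handle, and the gripper is clear. Handing in.

```bash
python3 -c "
from cell import manip
print(manip.hand_in())"
```

```text
the job is handed in; nothing more can be done
None
```

The job is handed in at about 19 s: the lid is sealed with all four corners at about 90 mm, the clamp is turned about 90° with its tongue over the lid, and the gripper is clear; no verdict came back.

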